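# Sweep the draughtsmen into the games case drawer

## Task

The game is over: with closed fingers sweep the four draughtsmen across the board and over its edge into the open drawer of the games case, sliding them, without picking any of them up. Then push the drawer fully shut with the fingers. Leave the mug on the board and everything else on the table where it stands.

Things in the scene. Friction and masses are not known exactly. Their poses are not given: they have to be found in the camera images.
- case: wooden games case, a square box 300 x 300 mm and 60 mm high with a chequered board as its flat, rimless top; it does not move. Origin: centre of its underside on the table. x runs along the drawer's width, -y points out of the side where the drawer opens, z up. The board top is at z = 60 mm
- board_edge (a point): middle of the board's top edge above the drawer (z = 60 mm), 150 mm from the case's centre along the case's -y; axes as the case's
- drawer (a joint): how far the case's drawer is pulled out, in m: 0 is fully shut (its front then stands 3 mm proud of the case's side), 0.13 fully out. It slides along the case's -y to open, with about 1 N of friction, and stays where it is left
- drawer_in (a point): point on the drawer's inner floor (12 mm above the table), midway across; moves with the drawer, axes as the case's. Inside, the drawer reaches 130 mm to either side along x, 51 mm towards -y (the front panel) and 139 mm towards +y (partly under the board). Side walls reach 37 mm, the front panel (274 mm wide, 12 mm thick) 47 mm above the table
- drawer_knob (a point): middle of the outer end of the drawer's round brass knob (22 mm across), 27 mm above the table, 20 mm out from the middle of the front panel's outer face; moves with the drawer; axes as the case's, so pushing along +y shuts the drawer
- man1: draughtsman: flat round disc 28 mm across, 10 mm thick, lying on the board; origin: centre of its underside. Two are off-white and two black; 10 to 18 g
- man2: draughtsman, as man1 (black)
- man3: draughtsman, as man1
- man4: draughtsman, as man1 (black)
- mug: handleless earthenware mug, 74 mm across the rim, 68 mm tall, standing on the board towards the side away from the drawer; origin: centre of its underside. To be left alone
- candle: lidded glass jar, 68 mm across, 75 mm tall, on the table near the drawer; origin: centre of its underside. To be left alone
- pen: pen 135 mm long lying on the open notebook; origin: on its underside near mid-length. To be left alone
- keys: bunch of keys on a ring, about 100 mm long, flat on the table; origin: underside at the ring's centre. To be left alone
- remote: remote control 165 x 42 x 17 mm lying on the table; origin: centre of its underside. To be left alone
- clock: wooden games clock with two dials, 55 x 170 x 85 mm, standing beside the board, away from the drawer; origin: centre of its underside. To be left alone

How it is judged:
On the way, in this order (a step that is already met when the one before it is completed fails the run):
1. all four draughtsmen lie in the open drawer (x of man1 in the frame of drawer_in between -0.13 and 0.13 m and y of man1 in the frame of drawer_in between -0.052 and 0.141 m and z of man1 in the frame of drawer_in between -0.005 and 0.034 m and x of man2 in the frame of drawer_in between -0.13 and 0.13 m and y of man2 in the frame of drawer_in between -0.052 and 0.141 m and z of man2 in the frame of drawer_in between -0.005 and 0.034 m and x of man3 in the frame of drawer_in between -0.13 and 0.13 m and y of man3 in the frame of drawer_in between -0.052 and 0.141 m and z of man3 in the frame of drawer_in between -0.005 and 0.034 m and x of man4 in the frame of drawer_in between -0.13 and 0.13 m and y of man4 in the frame of drawer_in between -0.052 and 0.141 m and z of man4 in the frame of drawer_in between -0.005 and 0.034 m and value of joint drawer above 0.04 m), for 0.2 s.
2. the drawer is pushed shut (value of joint drawer below 0.006 m), for 0.2 s.
At the end, for the whole second after the job is handed in: the drawer is shut to within 6 mm and all four draughtsmen lie at rest inside it (between its walls, below its rim) (value of joint drawer below 0.006 m and x of man1 in the frame of drawer_in between -0.13 and 0.13 m and y of man1 in the frame of drawer_in between -0.052 and 0.141 m and z of man1 in the frame of drawer_in between -0.005 and 0.034 m and x of man2 in the frame of drawer_in between -0.13 and 0.13 m and y of man2 in the frame of drawer_in between -0.052 and 0.141 m and z of man2 in the frame of drawer_in between -0.005 and 0.034 m and x of man3 in the frame of drawer_in between -0.13 and 0.13 m and y of man3 in the frame of drawer_in between -0.052 and 0.141 m and z of man3 in the frame of drawer_in between -0.005 and 0.034 m and x of man4 in the frame of drawer_in between -0.13 and 0.13 m and y of man4 in the frame of drawer_in between -0.052 and 0.141 m and z of man4 in the frame of drawer_in between -0.005 and 0.034 m and linear speed of each of man1, man2, man3, man4 below 0.02 m/s); the robot touches nothing.
It fails at once if a draughtsman is carried out over the drawer in the fingers, still at board height, instead of dropping off the edge ((y of man1 in the frame of board_edge below -0.045 m and height (world z) of man1 above 0.055 m and contact force between man1 and the fingers above 0.05 N) or (y of man2 in the frame of board_edge below -0.045 m and height (world z) of man2 above 0.055 m and contact force between man2 and the fingers above 0.05 N) or (y of man3 in the frame of board_edge below -0.045 m and height (world z) of man3 above 0.055 m and contact force between man3 and the fingers above 0.05 N) or (y of man4 in the frame of board_edge below -0.045 m and height (world z) of man4 above 0.055 m and contact force between man4 and the fingers above 0.05 N)).
It fails at once if a draughtsman is lifted (its centre more than 12 mm above the board) (height (world z) of any of man1, man2, man3, man4 above 0.072 m).
It fails at once if the mug or another bystander is shifted (mug, jar, clock 15 mm; pen, keys, remote 20 mm) (distance of any of mug, candle, clock from where it was at the start of the episode above 0.015 m or distance of any of pen, keys, remote from where it was at the start of the episode above 0.02 m).
It also fails if it takes over 59 s, if anything falls off the work surface, if the arm or the gripper's body presses on something with over 40 N, if the wrist force passes 120 N, or if a joint passes its speed limit or range.

## Robot

A 6-joint arm with a two-finger parallel gripper is mounted at the origin on the work surface. World frame = base frame: x ahead of the robot, y to its left, z up, the work surface at z = 0. Lengths are in m, angles in rad, forces in N, time in s.
With the tool pointing down it reaches from about 0.3 to 0.875 m from the base axis. Payload 6.4 kg.
Tool frame: the origin (TCP) lies between the finger pads; the fingertips stand ctrl.tip_extent ahead of it and the grasp point (between the pads) is the TCP (ctrl.tip_extent is the distance from the TCP to the fingertips, in m); z points along the fingers, y is the line along which they close (so a half turn about z gives the same grasp; the last joint's range is limited). The gripper opens to 85 mm and grips with 20 to 120 N. Pads are 22 mm wide; open, the fingers measure 114 mm over their backs; the gripper's body (76 mm by 85 mm) begins 54 mm behind the grasp point. The pads swing forward as they close: fully open they stand 13 mm farther back than shut.
Start: joints at [1.116, 0.181, 1.607, -0, 1.354, -0.206], TCP at [0.142, 0.557, 0.223] pointing down, gripper open.
Joint ranges: [-2.99, 2.99], [-0.89, 2.07], [0.3, 2.58], [-1.14, 4.28], [0, 2.63], [-3.12, 3.12]. Speed limits (rad/s): [2.57, 2.57, 3.01, 3.14, 3.14, 3.14].

## Interface

Orientations are given as a unit quaternion [w, x, y, z].
In Python, from bench import ctrl gives the robot as it stands.
- The arm moves only by the tool send_rows, never from a script. Its arguments are lists of equal length, an entry for each row: "dr": the turn, a rotation vector about the tool's x, y, z in units of 6 degrees (1.0 is 6 degrees), a list of three; "xyz": the shift along the tool's x, y, z in cm, a list of three; "jaw": the opening in per cent of the stroke, from 0 (shut) to 100 (fully open). In form: {"dr": [[wx, wy, wz], ...], "xyz": [[dx, dy, dz], ...], "jaw": [jaw, ...]}. A call has exactly 8 rows; each row is the pose to reach, as a shift and turn from the pose commanded when the call began, along the tool's axes at that moment; what a row does not reach only later rows make up. A row lasts 1/8 s, in which the tool goes at most 62.5 mm and 10.7 degrees, less where a joint would pass 70% of its speed; a pose out of reach is approached as far as the arm can. A call with a gripper value outside its range is refused whole. The fingers move at their own pace and stop on an object; the grip force is fixed at half the most. Time passes only in rows, so rows that repeat a pose let the fingers close, or fill a call up. It gives the time, the measured TCP pose, the force, the opening and the grip force at its end, in the units of the state.
- ctrl.get_obs(): the state, without advancing time (a new reading comes with each control period).
- ctrl.camera(name): name is "scene" or "top" or "wrist"; returns the picture (400x640x3 uint8, red, green, blue); there is no depth.
- ctrl.calibration(name): a dict with "camera_matrix" (3x3 intrinsics, pixels), "world_from_camera" (4x4, takes a point from camera to world coordinates). Camera axes: x right, y up, looking along -z (the intrinsics and any distortion apply to the point x, -y, -z); pixel columns grow to the right and rows downward; lengths in m; the calibration is good to about 2 mm. A picture is of the moment at which its call begins: read the wrist's pose just before it. calibration takes no time and is no camera call; for the wrist camera it gives the pose at the moment of the call.
- ctrl.hand_in(): hands the job in; it is judged then, once.
The state is a dict: "time_s": time; "q": joint angles; "dq": joint speeds; "joint_efforts": joint torques, N m; "eef_pos": TCP position; "eef_rot": TCP orientation; "wrist_force": force on the tool from outside, world axes, zero at the start; "torque": the same for the moment, N m; "opening": opening from 0.0 (shut) to 1.0 (fully open); "grasp_force": force on a finger pad.
Only numpy, scipy, OpenCV 4.12 (cv2) and the standard library are available. Lean on these libraries where they do the work, as an engineer would, in place of code of your own. Each camera call takes 0.05 s, during which the arm holds its last target. There are 200 camera calls.

## Working session

There is one attempt and no reset: what is moved stays moved. The work goes in short steps, Python scripts to look and compute and a tool call to move; the robot and the scene stay as the last step left them, time stands still between calls to the robot, and variables do not carry over. Pictures are saved under pics/ and viewed, at most 10 in all, crops included, and the job is handed in when it is done.

Besides the shell and the picture viewer there is one more tool, called after "Emit:" in YAML: its name, and indented under it one key for each argument. send_rows: Moves the arm, as the interface text tells. Its arguments: {"type":"object","properties":{"dr":{"type":"array","items":{"type":"array","items":{"type":"number"}}},"xyz":{"type":"array","items":{"type":"array","items":{"type":"number"}}},"jaw":{"type":"array","items":{"type":"number"}}},"required":["dr","xyz","jaw"]}

```bash
mkdir -p pics
python3 - <<'E'
from bench import ctrl
import cv2
for n in("top","scene"):
    cv2.imwrite(f"pics/{n}0.png",ctrl.camera(n)[:,:,::-1])
    c=ctrl.calibration(n);print(n,c)
o=ctrl.get_obs();print(o["time_s"],o["eef_pos"],o["eef_rot"],o["opening"],ctrl.tip_extent)
E
```

```text
top {'camera_matrix': array([[400.0192928 ,   0.        , 321.57083604],
       [  0.        , 400.0192928 , 201.14880246],
       [  0.        ,   0.        ,   1.        ]]), 'world_from_camera': array([[-0.0100718 ,  0.99295469, -0.1180658 ,  0.36079352],
       [-0.99991558, -0.0109704 , -0.00696357, -0.03159056],
       [-0.00820974,  0.11798569,  0.99298136,  1.22622555],
       [ 0.        ,  0.        ,  0.        ,  1.        ]])}
scene {'camera_matrix': array([[488.87659913,   0.        , 323.66881643],
       [  0.        , 488.87659913, 202.8596903 ],
       [  0.        ,   0.        ,   1.        ]]), 'world_from_camera': array([[ 0.85214634, -0.39282346,  0.34574029,  0.93662524],
       [ 0.52313455,  0.62267576, -0.58189788, -0.77630317],
       [ 0.01329904,  0.67673084,  0.73611039,  1.02824504],
       [ 0.        ,  0.        ,  0.        ,  1.        ]])}
0.1 [0.1413238  0.55680871 0.22255829] [-2.77491858e-04  1.24083334e-01  9.92271451e-01 -7.84855455e-04] 1.0041189796845218 0.019
```

View pics/top0.png

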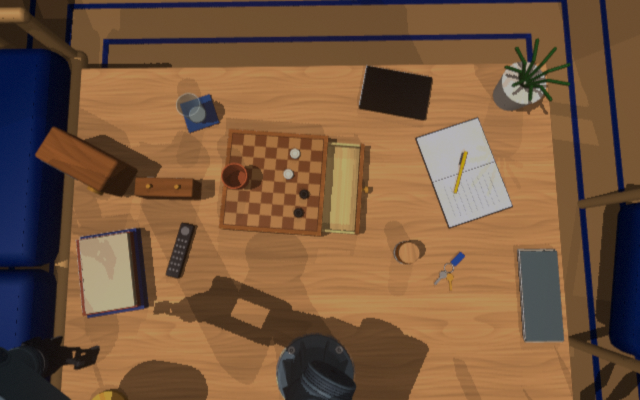

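View pics/scene0.png

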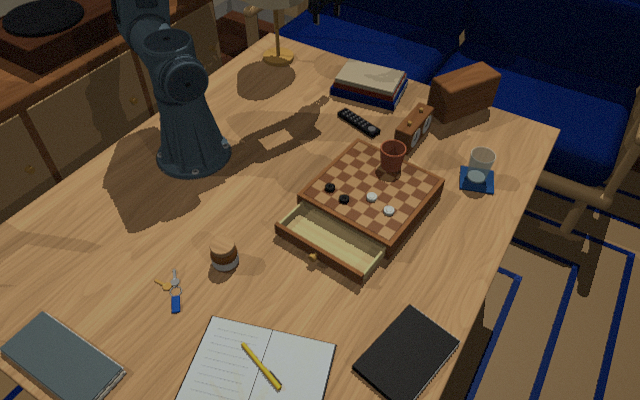

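The top view shows the case at columns 222-328, rows 130-235, with the drawer opening to the right (world -y) and its knob at (367,190). The white men are near (294,154) and (288,174), the black men near (304,194) and (299,212), the mug at (235,176) and the candle at (408,252).

```bash
cat > h.py <<'E'
import numpy as np,cv2
from bench import ctrl
def ray(n,u,v,z,c=None):
    c=c or ctrl.calibration(n);K=c["camera_matrix"];T=c["world_from_camera"]
    d=T[:3,:3]@np.array([(u-K[0,2])/K[0,0],-(v-K[1,2])/K[1,1],-1]);o=T[:3,3]
    return o+d*(z-o[2])/d[2]
E
python3 - <<'E'
from h import *
im=cv2.imread("pics/top0.png")
hsv=cv2.cvtColor(im,cv2.COLOR_BGR2HSV)
sub=np.zeros(im.shape[:2],np.uint8);sub[140:225,262:322]=255
for nm,m in(("white",(hsv[...,1]<60)&(hsv[...,2]>130)),("black",hsv[...,2]<45)):
    m=(m*sub).astype(np.uint8)
    n,l,s,c=cv2.connectedComponentsWithStats(m)
    for i in range(1,n):
        if s[i,4]>15: print(nm,s[i],c[i],ray("top",*c[i],.07).round(4))
cv2.imwrite("pics/crop.png",cv2.resize(im[115:265,205:425],None,fx=3.6,fy=3.6,interpolation=cv2.INTER_CUBIC))
E
```

```text
white [290 149  10   9  68] [294.32352941 153.05882353] [0.6422 0.0556 0.07  ]
white [284 170   9   9  68] [287.76470588 173.76470588] [0.5803 0.075  0.07  ]
black [302 191   6   6  23] [304.39130435 193.56521739] [0.5211 0.0264 0.07  ]
```

View pics/crop.png

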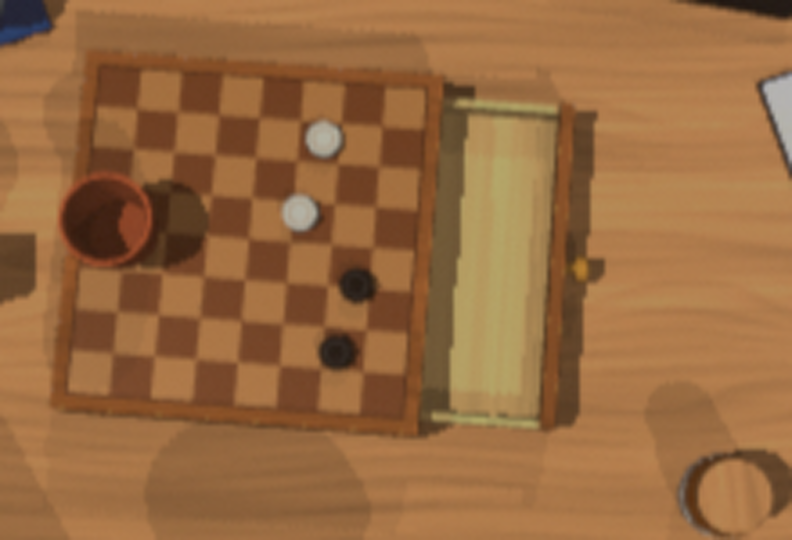

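The crop shows the board top corners at (88,50), (441,77), (418,434), (53,408). The men are at (323,139), (300,213), (357,285), (337,351), the knob at about (582,268) and the drawer front at column ~560.

Run:
```python
from h import *
P=lambda u,v,z:ray("top",u/3.6+205-.4,v/3.6+115-.4,z)
c=[P(*p,.06) for p in((88,50),(441,77),(418,434),(53,408))]
for i in range(4):print(c[i].round(4),np.linalg.norm(c[i]-c[i-1]).round(4))
C=np.mean(c,0)
ex=(c[0]+c[1]-c[2]-c[3])[:2];ex/=np.linalg.norm(ex)
m=(c[0]+c[3]-c[1]-c[2])[:2];m/=np.linalg.norm(m)
print("centre",C,"ex",ex,"ey",m)
ex=ex+np.array([m[1],-m[0]]);ex/=np.linalg.norm(ex);ey=np.array([-ex[1],ex[0]])
print("ang deg",np.degrees(np.arctan2(ex[1],ex[0])))
for n,u,v,z in(("w1",323,139,.07),("w2",300,213,.07),("b1",357,285,.07),("b2",337,351,.07),("mug",107,219,.128),("front top out",573,268,.047),("knob",588,269,.027),("candle",733,497,.075),("fr corner",573,103,.047),("fr corner2",548,430,.047)):
    p=P(u,v,z);d=(p-C)[:2];print(n,p.round(4),"case",(d@ex).round(4),(d@ey).round(4))
```

```text
[0.7225 0.2526 0.06  ] 0.2994
[ 0.6957 -0.0419  0.06  ] 0.2957
[ 0.3999 -0.0199  0.06  ] 0.2966
[0.424  0.2758 0.06  ] 0.2967
centre [0.56054929 0.11663557 0.06      ] ex [ 0.99710642 -0.0760183 ] ey [0.0859135 0.9963026]
ang deg -4.644144970879332
w1 [0.6418 0.0556 0.07  ] case 0.0859 -0.0543
w2 [0.5803 0.0745 0.07  ] case 0.0231 -0.0404
b1 [0.5205 0.0283 0.07  ] case -0.0327 -0.0913
b2 [0.467  0.0446 0.07  ] case -0.0874 -0.0793
mug [0.5663 0.2189 0.128 ] case -0.0025 0.1024
front top out [ 0.5359 -0.1493  0.047 ] case -0.003 -0.2671
knob [ 0.5379 -0.1639  0.027 ] case 0.0001 -0.2814
candle [ 0.3472 -0.2689  0.075 ] case -0.1815 -0.4016
fr corner [ 0.6757 -0.1524  0.047 ] case 0.1365 -0.2589
fr corner2 [ 0.4025 -0.1259  0.047 ] case -0.1379 -0.2545
```

```bash
cat >> h.py <<'E'
from scipy.spatial.transform import Rotation as R
C=np.array([.5605,.1166]);a=np.radians(-4.64)
ex=np.array([np.cos(a),np.sin(a)]);ey=np.array([-ex[1],ex[0]])
Rt=np.c_[np.r_[-ex,0],np.r_[ey,0],[0,0,-1]]
def to(x,y,z):
    o=ctrl.get_obs();q=o["eef_rot"];r=R.from_quat([q[1],q[2],q[3],q[0]])
    p=np.r_[C+x*ex+y*ey,z];e=o["eef_pos"]
    d=(e[:2]-C);print("now case",(d@ex).round(4),(d@ey).round(4),e[2].round(4),"t",o["time_s"],"F",np.round(o["wrist_force"],1))
    print("xyz cm",(r.inv().apply(p-e)*100).round(2),"dr",(np.degrees((r.inv()*R.from_matrix(Rt)).as_rotvec())/6).round(2))
E
python3 -c "
from h import *
to(-.087,-.036,.20)"
```

```text
now case -0.4534 0.4049 0.2226 t 0.1 F [ 0.  -0.2  0.1]
xyz cm [-43.49 -37.34   2.3 ] dr [-0.02 -0.   -1.6 ]
```

Emit:
send_rows:
  dr:
    - [0, 0, -0.2]
    - [0, 0, -0.4]
    - [0, 0, -0.6]
    - [0, 0, -0.8]
    - [0, 0, -1]
    - [0, 0, -1.2]
    - [0, 0, -1.4]
    - [0, 0, -1.6]
  xyz:
    - [-3, -2.5, 0]
    - [-7, -6, 0]
    - [-11.5, -10, 0]
    - [-16, -14, 0]
    - [-20.5, -18, 0]
    - [-25, -21.5, 0]
    - [-29, -25, 0]
    - [-32, -27.5, 0]
  jaw: [0, 0, 0, 0, 0, 0, 0, 0]

```text
time_s: 1.1
eef_pos: [0.3848, 0.21, 0.2232]
eef_rot: [-0.0, 0.041, 0.999, -0.0]
wrist_force: [-0.5, 0.7, -0.1]
opening: 0.003
grasp_force: 0.0
```

```bash
python3 -c "
from h import *
to(-.087,-.036,.10)
print(ctrl.get_obs()['opening'])"
```

```text
now case -0.1827 0.0789 0.2232 t 1.1 F [-0.5  0.7 -0.1]
xyz cm [ -9.58 -11.48  12.32] dr [-0.   -0.   -0.01]
0.003106349758551018
```

Emit:
send_rows:
  dr:
    - [0, 0, 0]
    - [0, 0, 0]
    - [0, 0, 0]
    - [0, 0, 0]
    - [0, 0, 0]
    - [0, 0, 0]
    - [0, 0, 0]
    - [0, 0, 0]
  xyz:
    - [-3, -4, 0]
    - [-6.5, -8, 2]
    - [-9.6, -11.5, 5]
    - [-9.6, -11.5, 8.5]
    - [-9.6, -11.5, 11]
    - [-9.6, -11.5, 12.3]
    - [-9.6, -11.5, 12.3]
    - [-9.6, -11.5, 12.3]
  jaw: [0, 0, 0, 0, 0, 0, 0, 0]

```text
time_s: 2.1
eef_pos: [0.4712, 0.0897, 0.1014]
eef_rot: [0.001, 0.04, 0.999, -0.0]
wrist_force: [0.2, 0.7, 0.6]
opening: 0.002
grasp_force: 0.0
```

```bash
python3 -c "
from h import *
to(-.087,-.15,.083)
im=ctrl.camera('wrist')[:,:,::-1];s=ctrl.camera('scene')[:,:,::-1]
c=cv2.resize(s[120:290,260:460],(640,544))[:400]
cv2.imwrite('pics/w1.png',cv2.resize(im,(480,300)))
cv2.imwrite('pics/both.png',np.vstack([cv2.resize(im,(480,300)),cv2.resize(s[140:270,270:478],(480,300))]))
"
```

```text
now case -0.0869 -0.034 0.1014 t 2.1 F [0.2 0.7 0.6]
xyz cm [  0.02 -11.6    1.84] dr [-0.    0.02  0.  ]
```

View pics/both.png

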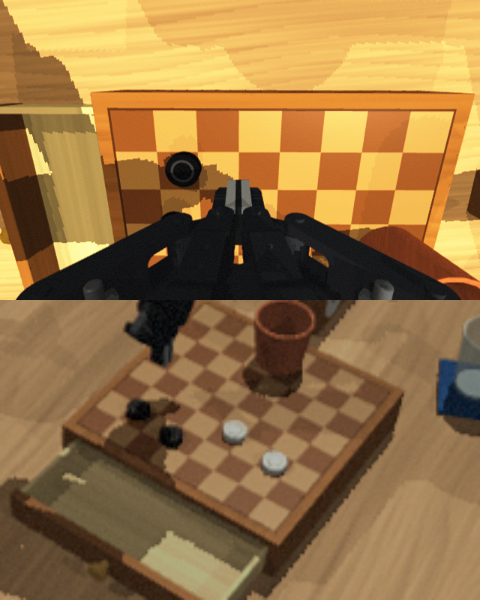

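The wrist view (upper) shows the shut fingertips at about (237,185) and man b2 at (183,169), ahead of the fingers. The scene crop (lower) shows all four men untouched and the fingers above the board.

```bash
python3 -c "
from h import *
for u,v,z in((183,169,.07),(237,185,.082),(225,185,.082),(250,185,.082)):
    p=ray('wrist',u/.75,v/.75,z);d=p[:2]-C;print((d@ex).round(4),(d@ey).round(4))
"
```

```text
-0.0888 -0.0791
-0.0803 -0.0356
-0.0802 -0.0448
-0.0803 -0.0257
```

Emit:
send_rows:
  dr:
    - [0, 0, 0]
    - [0, 0, 0]
    - [0, 0, 0]
    - [0, 0, 0]
    - [0, 0, 0]
    - [0, 0, 0]
    - [0, 0, 0]
    - [0, 0, 0]
  xyz:
    - [0.1, 0, 0.9]
    - [0.1, 0, 1.7]
    - [0.1, 0, 1.7]
    - [0.1, -1.2, 1.7]
    - [0.1, -2.4, 1.7]
    - [0.1, -3.6, 1.7]
    - [0.1, -4.8, 1.7]
    - [0.1, -5, 1.7]
  jaw: [0, 0, 0, 0, 0, 0, 0, 0]

```text
time_s: 3.2
eef_pos: [0.4653, 0.0388, 0.0835]
eef_rot: [0.0, 0.041, 0.999, -0.0]
wrist_force: [-0.9, -0.2, -0.9]
opening: 0.001
grasp_force: 0.0
```

```bash
python3 -c "
from h import *
to(-.088,-.15,.083)
im=ctrl.camera('wrist')[:,:,::-1]
cv2.imwrite('pics/w2.png',cv2.resize(im,(480,300)))
"
```

```text
now case -0.0885 -0.0853 0.0835 t 3.2 F [-0.9 -0.2 -0.9]
xyz cm [-0.07 -6.47  0.05] dr [-0.    0.   -0.02]
```

View pics/w2.png

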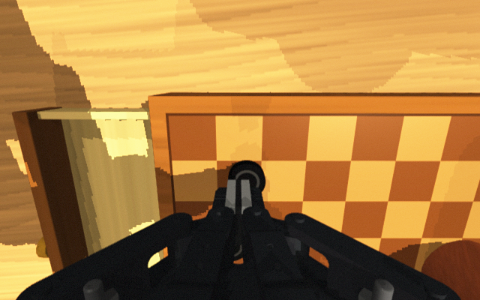

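The wrist view shows b2 at about (247,178), partly hidden behind the fingertip rather than ahead of it, so it may have slipped round or stayed put.

```bash
python3 -c "
from h import *
for u,v,z in((247,178,.07),(246,161,.07),(264,180,.07),(240,180,.0645)):
    p=ray('wrist',u/.75,v/.75,z);d=p[:2]-C;print((d@ex).round(4),(d@ey).round(4))
print(ctrl.calibration('wrist')['world_from_camera'].round(3))
"
```

```text
-0.0904 -0.0792
-0.1035 -0.0801
-0.0888 -0.0668
-0.0865 -0.0843
[[ 0.082 -0.959 -0.273  0.396]
 [ 0.997  0.079  0.023  0.044]
 [-0.001 -0.274  0.962  0.234]
 [ 0.     0.     0.     1.   ]]
```

```bash
python3 -c "
from h import *
print(ctrl.tip_extent, ctrl.get_obs()['eef_pos'],ctrl.get_obs()['wrist_force'])
s=ctrl.camera('scene')[:,:,::-1]
cv2.imwrite('pics/s2.png',cv2.resize(s[160:240,290:418],(800,500),interpolation=cv2.INTER_CUBIC))
"
```

```text
0.019 [0.46538813 0.03902387 0.08350049] [ 0.34636899 -0.00639954  0.81259566]
```

View pics/s2.png

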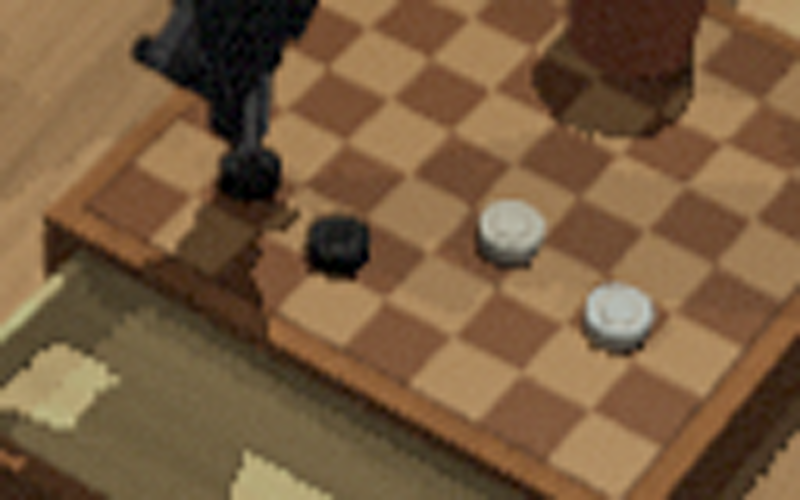

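The crop shows the fingertip directly above b2 (250,170), so the tips reach less far down than assumed. I'll back off and descend while watching the force.

Emit:
send_rows:
  dr:
    - [0, 0, 0]
    - [0, 0, 0]
    - [0, 0, 0]
    - [0, 0, 0]
    - [0, 0, 0]
    - [0, 0, 0]
    - [0, 0, 0]
    - [0, 0, 0]
  xyz:
    - [0.1, 2, -0.3]
    - [0.1, 4.5, -0.3]
    - [0.1, 4.5, 0]
    - [0.1, 4.5, 0.2]
    - [0.1, 4.5, 0.4]
    - [0.1, 4.5, 0.6]
    - [0.1, 4.5, 0.6]
    - [0.1, 4.5, 0.6]
  jaw: [0, 0, 0, 0, 0, 0, 0, 0]

```text
time_s: 4.3
eef_pos: [0.468, 0.0846, 0.0774]
eef_rot: [0.0, 0.041, 0.999, 0.0]
wrist_force: [0.4, -0.0, -0.3]
opening: -0.001
grasp_force: 0.0
```

```bash
python3 -c "
from h import *
to(-.089,-.15,.073)
s=ctrl.camera('scene')[:,:,::-1]
cv2.imwrite('pics/s3.png',cv2.resize(s[160:240,290:418],(800,500),interpolation=cv2.INTER_CUBIC))
"
```

```text
now case -0.0896 -0.0394 0.0774 t 4.3 F [ 0.4 -0.  -0.3]
xyz cm [ -0.07 -11.06   0.44] dr [ 0.    0.   -0.01]
```

View pics/s3.png

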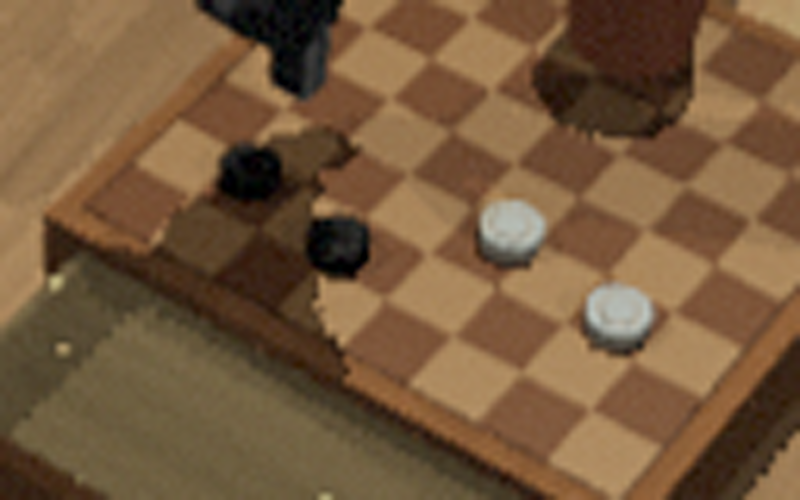

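The fingertip bottom is at crop (300,95), clear of the man at (250,172). I'll triangulate its height against the known TCP position.

```bash
python3 -c "
from h import *
for u,v in((300,95),(285,92)):
  for z in(.06,.065,.07,.075,.08):
    p=ray('scene',290+u/6.25,160+v/6.25,z);d=p[:2]-C;print(z,(d@ex).round(4),(d@ey).round(4))
p=ray('scene',290+250/6.25,160+165/6.25,.07);d=p[:2]-C;print((d@ex).round(4),(d@ey).round(4))
"
```

```text
0.06 -0.0985 -0.0229
0.065 -0.0957 -0.0272
0.07 -0.0929 -0.0315
0.075 -0.0901 -0.0359
0.08 -0.0872 -0.0402
0.06 -0.1051 -0.0254
0.065 -0.1022 -0.0297
0.07 -0.0994 -0.034
0.075 -0.0965 -0.0383
0.08 -0.0937 -0.0426
-0.0851 -0.0809
```

Emit:
send_rows:
  dr:
    - [0, 0, 0]
    - [0, 0, 0]
    - [0, 0, 0]
    - [0, 0, 0]
    - [0, 0, 0]
    - [0, 0, 0]
    - [0, 0, 0]
    - [0, 0, 0]
  xyz:
    - [0, 0, 0.1]
    - [0, 0, 0.2]
    - [0, 0, 0.3]
    - [0, 0, 0.4]
    - [0, 0, 0.5]
    - [0, 0, 0.6]
    - [0, 0, 0.6]
    - [0, 0, 0.6]
  jaw: [0, 0, 0, 0, 0, 0, 0, 0]

```text
time_s: 5.35
eef_pos: [0.468, 0.0847, 0.0714]
eef_rot: [0.0, 0.041, 0.999, -0.0]
wrist_force: [0.2, 0.0, 0.2]
opening: -0.002
grasp_force: 0.0
```

Emit:
send_rows:
  dr:
    - [0, 0, 0]
    - [0, 0, 0]
    - [0, 0, 0]
    - [0, 0, 0]
    - [0, 0, 0]
    - [0, 0, 0]
    - [0, 0, 0]
    - [0, 0, 0]
  xyz:
    - [0, 0, 0.1]
    - [0, 0, 0.2]
    - [0, 0, 0.3]
    - [0, 0, 0.3]
    - [0, 0, 0.4]
    - [0, 0, 0.4]
    - [0, 0, 0.4]
    - [0, 0, 0.4]
  jaw: [0, 0, 0, 0, 0, 0, 0, 0]

```text
time_s: 6.35
eef_pos: [0.468, 0.0848, 0.0674]
eef_rot: [0.0, 0.041, 0.999, 0.0]
wrist_force: [-0.2, -0.7, 0.1]
opening: -0.001
grasp_force: 0.0
```

```bash
python3 -c "
from h import *
to(-.089,-.15,.068)
s=ctrl.camera('scene')[:,:,::-1];w=ctrl.camera('wrist')[:,:,::-1]
cv2.imwrite('pics/s4.png',np.vstack([cv2.resize(s[160:220,300:396],(480,300),interpolation=cv2.INTER_CUBIC),cv2.resize(w,(480,300))]))
"
```

```text
now case -0.0896 -0.0392 0.0674 t 6.35 F [-0.2 -0.7  0.1]
xyz cm [ -0.07 -11.08  -0.06] dr [ 0.  0. -0.]
```

View pics/s4.png

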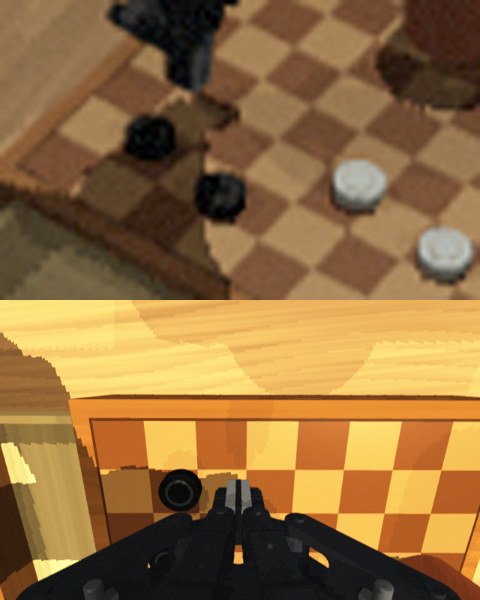

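The tip, at crop (190,90), is still separated from its shadow, so it is still above the board. I'll descend further.

Emit:
send_rows:
  dr:
    - [0, 0, 0]
    - [0, 0, 0]
    - [0, 0, 0]
    - [0, 0, 0]
    - [0, 0, 0]
    - [0, 0, 0]
    - [0, 0, 0]
    - [0, 0, 0]
  xyz:
    - [0, 0, 0.1]
    - [0, 0, 0.1]
    - [0, 0, 0.2]
    - [0, 0, 0.2]
    - [0, 0, 0.3]
    - [0, 0, 0.3]
    - [0, 0, 0.3]
    - [0, 0, 0.3]
  jaw: [0, 0, 0, 0, 0, 0, 0, 0]

```text
time_s: 7.45
eef_pos: [0.468, 0.0847, 0.0644]
eef_rot: [0.0, 0.041, 0.999, -0.0]
wrist_force: [-0.2, 0.4, 0.1]
opening: 0.002
grasp_force: 0.0
```

Emit:
send_rows:
  dr:
    - [0, 0, 0]
    - [0, 0, 0]
    - [0, 0, 0]
    - [0, 0, 0]
    - [0, 0, 0]
    - [0, 0, 0]
    - [0, 0, 0]
    - [0, 0, 0]
  xyz:
    - [0, 0, 0.1]
    - [0, 0, 0.1]
    - [0, 0, 0.2]
    - [0, 0, 0.2]
    - [0, -1, 0.2]
    - [0, -2, 0.2]
    - [0, -3, 0.2]
    - [0, -4, 0.2]
  jaw: [0, 0, 0, 0, 0, 0, 0, 0]

```text
time_s: 8.45
eef_pos: [0.4647, 0.044, 0.0624]
eef_rot: [0.0, 0.041, 0.999, -0.0]
wrist_force: [-0.1, 0.8, -0.1]
opening: 0.0
grasp_force: 0.0
```

```bash
cat >> h.py <<'E'
def men(z=.07):
    "dark/white blobs near the board seen by top and scene camera, case frame"
    for n in("top","scene"):
        im=ctrl.camera(n);h=cv2.cvtColor(im,cv2.COLOR_RGB2HSV)
        for nm,m in(("w",(h[...,1]<60)&(h[...,2]>110)),("b",h[...,2]<45)):
            k,l,s,c=cv2.connectedComponentsWithStats(m.astype(np.uint8))
            for i in range(1,k):
                if 15<s[i,4]<160:
                    d=ray(n,*c[i],z)[:2]-C;q=np.r_[d@ex,d@ey]
                    if abs(q[0])<.14 and -.26<q[1]<.05:print(n,nm,s[i,4],q.round(3))
E
python3 -c "
from h import *
to(-.089,-.15,.0625)
w=ctrl.camera('wrist')[:,:,::-1];h=cv2.cvtColor(w,cv2.COLOR_BGR2GRAY)
cv2.imwrite('pics/w5.png',cv2.resize(w,(480,300)))
men()
"
```

```text
now case -0.0896 -0.0802 0.0624 t 8.45 F [-0.1  0.8 -0.1]
xyz cm [-0.07 -6.98 -0.01] dr [-0.    0.   -0.01]
top w 73 [ 0.086 -0.055]
top w 62 [ 0.023 -0.04 ]
top b 47 [-0.067 -0.135]
scene w 67 [ 0.025 -0.042]
scene w 76 [ 0.088 -0.057]
scene b 75 [-0.028 -0.097]
```

View pics/w5.png

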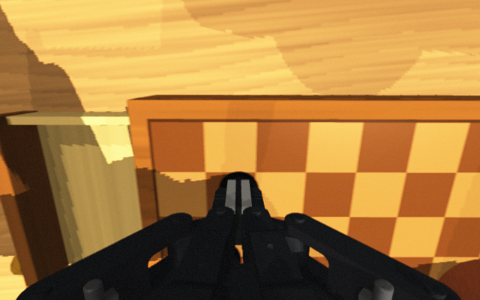

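The disc at (238,188) is still under the tip, so the tips end roughly 8-11 mm above the reported TCP height. I'll back off and keep descending by force.

Emit:
send_rows:
  dr:
    - [0, 0, 0]
    - [0, 0, 0]
    - [0, 0, 0]
    - [0, 0, 0]
    - [0, 0, 0]
    - [0, 0, 0]
    - [0, 0, 0]
    - [0, 0, 0]
  xyz:
    - [0, 2, 0]
    - [0, 4.2, 0]
    - [0, 4.2, 0.1]
    - [0, 4.2, 0.2]
    - [0, 4.2, 0.3]
    - [0, 4.2, 0.4]
    - [0, 4.2, 0.4]
    - [0, 4.2, 0.4]
  jaw: [0, 0, 0, 0, 0, 0, 0, 0]

```text
time_s: 9.6
eef_pos: [0.4681, 0.0866, 0.0584]
eef_rot: [0.0, 0.041, 0.999, -0.0]
wrist_force: [0.7, 0.3, 0.2]
opening: 0.002
grasp_force: 0.0
```

Emit:
send_rows:
  dr:
    - [0, 0, 0]
    - [0, 0, 0]
    - [0, 0, 0]
    - [0, 0, 0]
    - [0, 0, 0]
    - [0, 0, 0]
    - [0, 0, 0]
    - [0, 0, 0]
  xyz:
    - [0, 0, 0.1]
    - [0, 0, 0.1]
    - [0, 0, 0.2]
    - [0, 0, 0.2]
    - [0, 0, 0.3]
    - [0, 0, 0.3]
    - [0, 0, 0.3]
    - [0, 0, 0.3]
  jaw: [0, 0, 0, 0, 0, 0, 0, 0]

```text
time_s: 10.6
eef_pos: [0.4681, 0.0867, 0.0554]
eef_rot: [-0.0, 0.041, 0.999, -0.0]
wrist_force: [0.2, -0.4, 0.4]
opening: 0.003
grasp_force: 0.0
```

Emit:
send_rows:
  dr:
    - [0, 0, 0]
    - [0, 0, 0]
    - [0, 0, 0]
    - [0, 0, 0]
    - [0, 0, 0]
    - [0, 0, 0]
    - [0, 0, 0]
    - [0, 0, 0]
  xyz:
    - [0, 0, 0.1]
    - [0, 0, 0.1]
    - [0, 0, 0.2]
    - [0, 0, 0.2]
    - [0, 0, 0.3]
    - [0, 0, 0.3]
    - [0, 0, 0.3]
    - [0, 0, 0.3]
  jaw: [0, 0, 0, 0, 0, 0, 0, 0]

```text
time_s: 11.6
eef_pos: [0.4681, 0.0868, 0.0524]
eef_rot: [0.0, 0.041, 0.999, 0.0]
wrist_force: [-0.8, 0.9, 0.6]
opening: 0.001
grasp_force: 0.0
```

```bash
python3 -c "
from h import *
to(-.089,-.15,.0525)
s=ctrl.camera('scene')[:,:,::-1];w=ctrl.camera('wrist')[:,:,::-1]
cv2.imwrite('pics/s6.png',np.vstack([cv2.resize(s[160:220,300:396],(480,300),interpolation=cv2.INTER_CUBIC),cv2.resize(w,(480,300))]))
"
```

```text
now case -0.0896 -0.0372 0.0524 t 11.6 F [-0.8  0.9  0.6]
xyz cm [-7.000e-02 -1.128e+01 -1.000e-02] dr [ 0.  0. -0.]
```

View pics/s6.png

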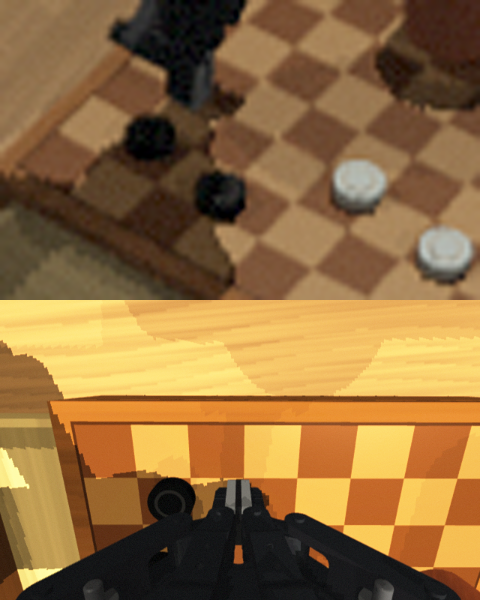

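The tip bottom is at crop (195,107), nearly meeting its shadow and just behind the man at (150,137). That was my tenth picture, so from here I go by numbers.

```bash
python3 -c "
from h import *
for z in(.06,.065,.07):
    p=ray('scene',300+195/5,160+107/5,z);d=p[:2]-C;print(z,(d@ex).round(4),(d@ey).round(4))
"
```

```text
0.06 -0.0819 -0.0416
0.065 -0.0792 -0.0458
0.07 -0.0765 -0.0501
```

Emit:
send_rows:
  dr:
    - [0, 0, 0]
    - [0, 0, 0]
    - [0, 0, 0]
    - [0, 0, 0]
    - [0, 0, 0]
    - [0, 0, 0]
    - [0, 0, 0]
    - [0, 0, 0]
  xyz:
    - [0, 0, 0.1]
    - [0, -0.5, 0.2]
    - [0, -1.5, 0.2]
    - [0, -2.5, 0.2]
    - [0, -3.5, 0.2]
    - [0, -4.5, 0.2]
    - [0, -5.5, 0.2]
    - [0, -6, 0.2]
  jaw: [0, 0, 0, 0, 0, 0, 0, 0]

```text
time_s: 12.7
eef_pos: [0.4653, 0.0276, 0.0521]
eef_rot: [0.002, 0.041, 0.999, 0.001]
wrist_force: [0.6, 6.9, 11.0]
opening: -0.004
grasp_force: 5.6
```

```bash
cat >> h.py <<'E'
def wrist():
    c=ctrl.calibration("wrist");w=ctrl.camera("wrist")
    h=cv2.cvtColor(w,cv2.COLOR_RGB2HSV);m=(h[...,2]<45).astype(np.uint8)
    for v in range(185,245,6):
        x=np.flatnonzero(m[v]);r=np.split(x,np.flatnonzero(np.diff(x)>2)+1) if len(x) else []
        print(v,[(int(a[0]),int(a[-1])) for a in r if len(a)>5])
E
python3 -c "
from h import *
to(-.089,-.15,.0505)
men();wrist()
"
```

```text
now case -0.0877 -0.0964 0.0521 t 12.7 F [ 0.6  6.9 11. ]
xyz cm [ 0.12 -5.36  0.15] dr [ 0.02  0.04 -0.01]
top w 66 [ 0.086 -0.056]
top w 61 [ 0.022 -0.04 ]
scene w 68 [ 0.025 -0.042]
scene w 75 [ 0.088 -0.057]
scene b 72 [-0.028 -0.098]
185 []
191 []
197 []
203 []
209 []
215 []
221 []
227 []
233 []
239 [(243, 278)]
```

```bash
python3 -c "
from h import *
c=ctrl.calibration('wrist')
w=ctrl.camera('wrist');m=cv2.cvtColor(w,cv2.COLOR_RGB2HSV)[...,2]<55
for v in range(225,300,5):
    x=np.flatnonzero(m[v]);r=np.split(x,np.flatnonzero(np.diff(x)>2)+1) if len(x) else []
    print(v,[(int(a[0]),int(a[-1])) for a in r if len(a)>5])
for u,v in((260,239),(243,239),(278,239),(260,255)):
    d=ray('wrist',u,v,.07,c)[:2]-C;print(u,v,(d@ex).round(4),(d@ey).round(4))
"
```

```text
225 [(23, 72)]
230 [(25, 62), (65, 75)]
235 [(26, 75), (251, 271)]
240 [(27, 78), (241, 280), (315, 320)]
245 [(29, 78), (237, 285), (315, 320)]
250 [(30, 75), (234, 254), (259, 288), (292, 301), (314, 321), (334, 341)]
255 [(32, 81), (231, 301), (314, 321), (334, 347)]
260 [(32, 82), (229, 300), (314, 321), (335, 349)]
265 [(34, 82), (229, 300), (314, 321), (335, 350)]
270 [(35, 83), (229, 299), (314, 321), (335, 351)]
275 [(37, 86), (230, 301), (314, 321), (334, 352)]
280 [(38, 80), (233, 310), (314, 321), (325, 355)]
285 [(39, 88), (231, 358), (387, 401)]
290 [(41, 89), (220, 362), (380, 413)]
295 [(42, 90), (211, 423)]
260 239 -0.1018 -0.123
243 239 -0.1019 -0.1306
278 239 -0.1018 -0.115
260 255 -0.0941 -0.1234
```

b2 is now at about (260,265) in the full-size wrist image, case y ≈ -0.1235, so it is being pushed ahead of the finger. The tip was brushing the board, so I'll raise it slightly and continue.

Emit:
send_rows:
  dr:
    - [0, 0, 0]
    - [0, 0, 0]
    - [0, 0, 0]
    - [0, 0, 0]
    - [0, 0, 0]
    - [0, 0, 0]
    - [0, 0, 0]
    - [0, 0, 0]
  xyz:
    - [0, 0, -0.25]
    - [0, -1, -0.25]
    - [0, -2, -0.25]
    - [0, -3, -0.25]
    - [0, -4, -0.25]
    - [0, -4.9, -0.25]
    - [0, -4.9, -0.25]
    - [0, -4.9, -2]
  jaw: [0, 0, 0, 0, 0, 0, 0, 0]

```text
time_s: 13.9
eef_pos: [0.4577, -0.0217, 0.0692]
eef_rot: [-0.002, 0.041, 0.999, 0.0]
wrist_force: [0.7, 0.2, 0.9]
opening: -0.001
grasp_force: 0.0
```

```bash
cat >> h.py <<'E'
def dark(z,ymin=-.25,ymax=.05):
    "round dark blobs in the wrist picture"
    c=ctrl.calibration('wrist');w=ctrl.camera('wrist')
    m=(cv2.cvtColor(w,cv2.COLOR_RGB2HSV)[...,2]<55).astype(np.uint8)
    k,l,s,cc=cv2.connectedComponentsWithStats(m)
    for i in range(1,k):
        if s[i,4]>150:
            d=ray('wrist',*cc[i],z,c)[:2]-C;print('wristblob',s[i],cc[i].round(),(d@ex).round(3),(d@ey).round(3))
E
python3 -c "
from h import *
to(-.033,-.042,.085);men();dark(.022)"
```

```text
now case -0.0913 -0.1461 0.0692 t 13.9 F [0.7 0.2 0.9]
xyz cm [-5.82 10.42 -1.6 ] dr [ 0.01 -0.04 -0.01]
top w 47 [ 0.085 -0.055]
top w 68 [ 0.023 -0.04 ]
scene w 69 [ 0.025 -0.042]
scene w 73 [ 0.088 -0.057]
scene b 72 [-0.028 -0.098]
scene b 68 [-0.064 -0.198]
wristblob [   22   151   592   249 49183] [306. 343.] 0.009 -0.156
wristblob [277 202  19  42 763] [286. 223.] -0.086 -0.168
```

b2 now reads as lying in the drawer at about (-0.09,-0.16). Next is b1.

Emit:
send_rows:
  dr:
    - [0, 0, 0]
    - [0, 0, 0]
    - [0, 0, 0]
    - [0, 0, 0]
    - [0, 0, 0]
    - [0, 0, 0]
    - [0, 0, 0]
    - [0, 0, 0]
  xyz:
    - [0, 1, -1.5]
    - [-2, 4, -1.5]
    - [-4.5, 8, -1.5]
    - [-5.9, 9.4, -1]
    - [-5.9, 9.4, 0.2]
    - [-5.9, 9.4, 1.2]
    - [-5.9, 9.4, 1.6]
    - [-5.9, 9.4, 1.6]
  jaw: [0, 0, 0, 0, 0, 0, 0, 0]

```text
time_s: 15.05
eef_pos: [0.525, 0.0665, 0.0539]
eef_rot: [-0.001, 0.041, 0.999, 0.0]
wrist_force: [0.5, -0.0, 0.2]
opening: 0.003
grasp_force: 0.0
```

```bash
python3 -c "
from h import *
to(-.032,-.145,.053);men();dark(.07)"
```

```text
now case -0.0313 -0.0528 0.0539 t 15.05 F [ 0.5 -0.   0.2]
xyz cm [ 0.06 -9.22  0.09] dr [-0.   -0.01 -0.01]
top w 48 [ 0.09  -0.055]
top b 64 [-0.041 -0.032]
top b 16 [-0.092 -0.165]
top b 28 [-0.136 -0.042]
scene w 67 [ 0.025 -0.042]
scene w 76 [ 0.088 -0.057]
scene b 90 [-0.026 -0.096]
scene b 67 [-0.064 -0.198]
wristblob [ 83 109  21  50 643] [ 92. 134.] -0.09 -0.146
wristblob [   21   229   593   171 48414] [311. 344.] 0.013 -0.057
```

Emit:
send_rows:
  dr:
    - [0, 0, 0]
    - [0, 0, 0]
    - [0, 0, 0]
    - [0, 0, 0]
    - [0, 0, 0]
    - [0, 0, 0]
    - [0, 0, 0]
    - [0, 0, 0]
  xyz:
    - [0, -1, 0.05]
    - [0, -2.2, 0.05]
    - [0, -3.4, 0.05]
    - [0, -4.6, 0.05]
    - [0, -5.8, 0.05]
    - [0, -7, 0.05]
    - [0, -8.2, 0.05]
    - [0, -9.3, 0.05]
  jaw: [0, 0, 0, 0, 0, 0, 0, 0]

```text
time_s: 16.2
eef_pos: [0.518, -0.0266, 0.0538]
eef_rot: [-0.0, 0.041, 0.999, -0.0]
wrist_force: [0.3, 1.0, -0.1]
opening: -0.005
grasp_force: 0.0
```

```bash
python3 -c "
from h import *
to(.024,-.002,.085);men();dark(.02)"
```

```text
now case -0.0308 -0.1461 0.0538 t 16.2 F [ 0.3  1.  -0.1]
xyz cm [-5.47 14.41 -3.12] dr [-0. -0. -0.]
top w 39 [ 0.086 -0.052]
top w 42 [ 0.025 -0.036]
top b 21 [-0.091 -0.166]
top b 25 [-0.139 -0.153]
scene w 69 [ 0.025 -0.042]
scene w 73 [ 0.088 -0.057]
scene b 69 [-0.064 -0.198]
scene b 68 [-0.01  -0.194]
wristblob [   22    84   592   316 52749] [295. 334.] 0.046 -0.163
wristblob [ 269  108   24   52 1150] [280. 133.] -0.087 -0.168
```

Emit:
send_rows:
  dr:
    - [0, 0, 0]
    - [0, 0, 0]
    - [0, 0, 0]
    - [0, 0, 0]
    - [0, 0, 0]
    - [0, 0, 0]
    - [0, 0, 0]
    - [0, 0, 0]
  xyz:
    - [0, 0, -2.5]
    - [-1.5, 4, -3]
    - [-3.5, 9, -3]
    - [-5.4, 13, -3]
    - [-5.4, 14, -2]
    - [-5.4, 14, -1]
    - [-5.4, 14, 0]
    - [-5.4, 14, 0]
  jaw: [0, 0, 0, 0, 0, 0, 0, 0]

```text
time_s: 17.35
eef_pos: [0.5826, 0.1083, 0.053]
eef_rot: [-0.001, 0.041, 0.999, -0.0]
wrist_force: [0.3, 0.9, 0.2]
opening: -0.002
grasp_force: 0.0
```

```bash
python3 -c "
from h import *
to(.024,-.145,.0535);men()"
```

```text
now case 0.0227 -0.0065 0.053 t 17.35 F [0.3 0.9 0.2]
xyz cm [ -0.15 -13.85  -0.05] dr [-0.   -0.01 -0.02]
top w 68 [ 0.087 -0.054]
top w 65 [-0.062 -0.009]
top b 50 [ 0.098 -0.033]
top b 25 [0.013 0.019]
top b 17 [-0.038 -0.163]
scene w 20 [ 0.019 -0.042]
scene w 67 [ 0.09  -0.057]
scene b 67 [-0.064 -0.198]
scene b 71 [-0.01  -0.195]
```

Emit:
send_rows:
  dr:
    - [0, 0, 0]
    - [0, 0, 0]
    - [0, 0, 0]
    - [0, 0, 0]
    - [0, 0, 0]
    - [0, 0, 0]
    - [0, 0, 0]
    - [0, 0, 0]
  xyz:
    - [0, -1, -0.05]
    - [0, -2.2, -0.05]
    - [0, -3.4, -0.05]
    - [0, -4.6, -0.05]
    - [0, -5.8, -0.05]
    - [0, -7, -0.05]
    - [0, -8.2, -0.05]
    - [0, -9.2, -0.05]
  jaw: [0, 0, 0, 0, 0, 0, 0, 0]

```text
time_s: 18.45
eef_pos: [0.5758, 0.017, 0.0544]
eef_rot: [0.0, 0.041, 0.999, -0.0]
wrist_force: [0.7, -0.0, -0.5]
opening: -0.004
grasp_force: 0.1
```

Emit:
send_rows:
  dr:
    - [0, 0, 0]
    - [0, 0, 0]
    - [0, 0, 0]
    - [0, 0, 0]
    - [0, 0, 0]
    - [0, 0, 0]
    - [0, 0, 0]
    - [0, 0, 0]
  xyz:
    - [0, -1.2, 0]
    - [0, -2.4, 0]
    - [0, -3.6, 0]
    - [0, -4.7, 0]
    - [0, -4.7, 0]
    - [0, -4.7, -1.5]
    - [0, -4.7, -3]
    - [0, -4.7, -3]
  jaw: [0, 0, 0, 0, 0, 0, 0, 0]

```text
time_s: 19.45
eef_pos: [0.5737, -0.0291, 0.0868]
eef_rot: [0.002, 0.04, 0.999, -0.0]
wrist_force: [-0.5, 0.8, -0.2]
opening: -0.002
grasp_force: 0.0
```

```bash
python3 -c "
from h import *
to(.087,-.018,.0535);men(.022)"
```

```text
now case 0.025 -0.1442 0.0868 t 19.45 F [-0.5  0.8 -0.2]
xyz cm [-6.19 12.62  3.35] dr [-0.01  0.04  0.  ]
top w 45 [-0.039 -0.   ]
top w 72 [-0.077 -0.175]
top b 89 [ 0.037 -0.14 ]
scene w 74 [ 0.07  -0.017]
scene w 20 [ 0.016 -0.151]
scene b 67 [-0.09  -0.165]
scene b 69 [-0.033 -0.162]
```

Emit:
send_rows:
  dr:
    - [0, 0, 0]
    - [0, 0, 0]
    - [0, 0, 0]
    - [0, 0, 0]
    - [0, 0, 0]
    - [0, 0, 0]
    - [0, 0, 0]
    - [0, 0, 0]
  xyz:
    - [-2, 4, 0]
    - [-4, 8, 0]
    - [-6.2, 11.7, 0]
    - [-6.2, 12.6, 1]
    - [-6.2, 12.6, 2]
    - [-6.2, 12.6, 3]
    - [-6.2, 12.6, 3.3]
    - [-6.2, 12.6, 3.3]
  jaw: [0, 0, 0, 0, 0, 0, 0, 0]

```text
time_s: 20.55
eef_pos: [0.6431, 0.0905, 0.0522]
eef_rot: [-0.001, 0.041, 0.999, 0.0]
wrist_force: [-5.2, 0.3, 10.3]
opening: 0.002
grasp_force: 5.1
```

```bash
python3 -c "
from h import *
to(.087,-.145,.0535);men(.022)"
```

```text
now case 0.0844 -0.0194 0.0522 t 20.55 F [-5.2  0.3 10.3]
xyz cm [ -0.27 -12.56  -0.13] dr [-0.   -0.02 -0.02]
top w 90 [ 0.034 -0.02 ]
top b 16 [ 0.105 -0.059]
top b 48 [0.097 0.014]
scene w 22 [ 0.065 -0.016]
scene b 67 [-0.09  -0.165]
scene b 69 [-0.033 -0.163]
```

Emit:
send_rows:
  dr:
    - [0, 0, 0]
    - [0, 0, 0]
    - [0, 0, 0]
    - [0, 0, 0]
    - [0, 0, 0]
    - [0, 0, 0]
    - [0, 0, 0]
    - [0, 0, 0]
  xyz:
    - [-0.1, 0, -0.25]
    - [-0.1, -1.2, -0.25]
    - [-0.1, -2.4, -0.25]
    - [-0.1, -3.6, -0.25]
    - [-0.1, -4.8, -0.25]
    - [-0.1, -6, -0.25]
    - [-0.1, -7.2, -0.25]
    - [-0.1, -8, -0.25]
  jaw: [0, 0, 0, 0, 0, 0, 0, 0]

```text
time_s: 21.65
eef_pos: [0.6385, 0.0107, 0.0539]
eef_rot: [-0.0, 0.041, 0.999, -0.0]
wrist_force: [-0.3, -0.2, -0.9]
opening: -0.0
grasp_force: 0.0
```

Emit:
send_rows:
  dr:
    - [0, 0, 0]
    - [0, 0, 0]
    - [0, 0, 0]
    - [0, 0, 0]
    - [0, 0, 0]
    - [0, 0, 0]
    - [0, 0, 0]
    - [0, 0, 0]
  xyz:
    - [0, -1.2, 0]
    - [0, -2.4, 0]
    - [0, -3.6, 0]
    - [0, -4.6, 0]
    - [0, -4.6, 0]
    - [0, -4.6, -3]
    - [0, -3, -8]
    - [0, 0, -11]
  jaw: [0, 0, 0, 0, 0, 0, 0, 0]

```text
time_s: 22.65
eef_pos: [0.6397, 0.0114, 0.1667]
eef_rot: [0.002, 0.041, 0.999, -0.0]
wrist_force: [0.1, 0.6, 1.4]
opening: -0.002
grasp_force: 0.0
```

```bash
python3 -c "
from h import *
to(0,-.31,.16);men(.022)
im=ctrl.camera('scene');h=cv2.cvtColor(im,cv2.COLOR_RGB2HSV)
m=((h[...,1]<75)&(h[...,2]>60)).astype(np.uint8);k,l,s,c=cv2.connectedComponentsWithStats(m)
for i in range(1,k):
    d=ray('scene',*c[i],.022)[:2]-C;q=np.r_[d@ex,d@ey]
    if s[i,4]>12 and abs(q[0])<.16 and -.27<q[1]<.1:print('lowW',s[i,4],q.round(3),c[i].round(),im[int(c[i][1]),int(c[i][0])])
"
```

```text
now case 0.0875 -0.0984 0.1667 t 22.65 F [0.1 0.6 1.4]
xyz cm [  8.71 -21.17   0.65] dr [-0.    0.03 -0.02]
top w 23 [ 0.088 -0.162]
top w 91 [ 0.032 -0.115]
top w 19 [ 0.024 -0.162]
scene w 33 [ 0.02  -0.153]
scene w 34 [ 0.084 -0.154]
scene b 67 [-0.09  -0.165]
scene b 68 [-0.033 -0.163]
lowW 84 [ 0.023 -0.161] [345. 234.] [102  99  91]
lowW 86 [ 0.086 -0.16 ] [365. 245.] [88 84 71]
```

All four men read as in the drawer, at case x ≈ -0.09, -0.033, 0.023 and 0.086, y ≈ -0.16. Next I move in front of the knob with the tool tilted so the body stays clear of the board.

Emit:
send_rows:
  dr:
    - [0, 0, 0]
    - [-0.5, 0, 0]
    - [-1, 0, 0]
    - [-1.5, 0, 0]
    - [-2, 0, 0]
    - [-2.5, 0, 0]
    - [-3, 0, 0]
    - [-3, 0, 0]
  xyz:
    - [1, -3, 0]
    - [2.5, -6.5, 0]
    - [4, -10, 0]
    - [5.5, -14, 0]
    - [7, -18, 0]
    - [8, -21, 0]
    - [8.7, -22.7, 0]
    - [8.7, -22.7, 0]
  jaw: [0, 0, 0, 0, 0, 0, 0, 0]

```text
time_s: 23.8
eef_pos: [0.5316, -0.2095, 0.1617]
eef_rot: [0.005, 0.042, 0.987, 0.157]
wrist_force: [-1.0, 0.5, 0.2]
opening: -0.0
grasp_force: 0.0
```

```bash
python3 -c "
from h import *
to(0,-.325,.014);men(.022)
im=ctrl.camera('top');h=cv2.cvtColor(im,cv2.COLOR_RGB2HSV)
to(0,-.186,.014);to(0,-.19,.1)
"
```

```text
now case -0.0024 -0.3274 0.1617 t 23.8 F [-1.   0.5  0.2]
xyz cm [-0.28 -4.36 14.11] dr [ 3.02 -0.02 -0.05]
top w 18 [ 0.088 -0.163]
top w 19 [ 0.024 -0.162]
scene w 34 [ 0.02  -0.153]
scene w 35 [ 0.083 -0.154]
scene b 69 [-0.033 -0.163]
now case -0.0012 -0.3246 0.1629 t 23.95 F [0.1 0.5 0.1]
xyz cm [-0.14  8.56 18.45] dr [ 3.01 -0.01 -0.  ]
now case -0.0012 -0.3246 0.1629 t 23.95 F [0.1 0.5 0.1]
xyz cm [-0.13 10.85 10.15] dr [ 3.01 -0.01 -0.  ]
```

Emit:
send_rows:
  dr:
    - [0, 0, 0]
    - [0, 0, 0]
    - [0, 0, 0]
    - [0, 0, 0]
    - [0, 0, 0]
    - [0, 0, 0]
    - [0, 0, 0]
    - [0, 0, 0]
  xyz:
    - [0, -1, 3]
    - [0, -2, 6]
    - [0, -3, 9]
    - [0, -3.9, 12]
    - [0, -4.3, 13]
    - [-0.1, -4.6, 14]
    - [-0.1, -4.6, 14.1]
    - [-0.1, -4.6, 14.1]
  jaw: [0, 0, 0, 0, 0, 0, 0, 0]

```text
time_s: 24.95
eef_pos: [0.535, -0.2082, 0.0164]
eef_rot: [0.007, 0.04, 0.987, 0.156]
wrist_force: [-0.1, 0.9, 0.7]
opening: 0.002
grasp_force: 0.0
```

```bash
python3 -c "
from h import *
to(0,-.186,.014)
"
```

```text
now case 0.0009 -0.3258 0.0164 t 24.95 F [-0.1  0.9  0.7]
xyz cm [ 0.09 13.22  4.54] dr [2.99 0.01 0.  ]
```

Emit:
send_rows:
  dr:
    - [0, 0, 0]
    - [0, 0, 0]
    - [0, 0, 0]
    - [0, 0, 0]
    - [0, 0, 0]
    - [0, 0, 0]
    - [0, 0, 0]
    - [0, 0, 0]
  xyz:
    - [0, 0.9, 0.35]
    - [0, 1.9, 0.7]
    - [0, 2.85, 1.05]
    - [0, 3.8, 1.35]
    - [0, 4.75, 1.65]
    - [0, 5.7, 1.95]
    - [0, 6.6, 2.25]
    - [0, 7.6, 2.6]
  jaw: [0, 0, 0, 0, 0, 0, 0, 0]

```text
time_s: 25.95
eef_pos: [0.5411, -0.1272, 0.0145]
eef_rot: [0.006, 0.04, 0.987, 0.156]
wrist_force: [-1.5, -1.4, 1.4]
opening: 0.0
grasp_force: 0.8
```

```bash
python3 -c "
from h import *
to(0,-.186,.014);men(.022)
"
```

```text
now case 0.0004 -0.2446 0.0145 t 25.95 F [-1.5 -1.4  1.4]
xyz cm [0.04 5.56 1.85] dr [ 3.  0. -0.]
top b 35 [-0.132 -0.211]
scene b 28 [-0.139 -0.091]
```

Emit:
send_rows:
  dr:
    - [0, 0, 0]
    - [0, 0, 0]
    - [0, 0, 0]
    - [0, 0, 0]
    - [0, 0, 0]
    - [0, 0, 0]
    - [0, 0, 0]
    - [0, 0, 0]
  xyz:
    - [0, 0.9, 0.3]
    - [0, 1.8, 0.6]
    - [0, 2.7, 0.9]
    - [0, 3.6, 1.2]
    - [0, 4.4, 1.45]
    - [0, 4.9, 1.6]
    - [0, 5.3, 1.7]
    - [0, 5.6, 1.8]
  jaw: [0, 0, 0, 0, 0, 0, 0, 0]

```text
time_s: 27.05
eef_pos: [0.5456, -0.0689, 0.0144]
eef_rot: [0.006, 0.04, 0.987, 0.156]
wrist_force: [0.6, -0.9, -0.1]
opening: 0.003
grasp_force: 0.7
```

```bash
python3 -c "
from h import *
to(0,-.181,.014)
"
```

```text
now case 0.0002 -0.1861 0.0144 t 27.05 F [ 0.6 -0.9 -0.1]
xyz cm [0.02 0.47 0.2 ] dr [ 3. -0. -0.]
```

Not at the stop yet, so I'll creep on until the force rises.

Emit:
send_rows:
  dr:
    - [0, 0, 0]
    - [0, 0, 0]
    - [0, 0, 0]
    - [0, 0, 0]
    - [0, 0, 0]
    - [0, 0, 0]
    - [0, 0, 0]
    - [0, 0, 0]
  xyz:
    - [0, 0.1, 0]
    - [0, 0.2, 0.05]
    - [0, 0.3, 0.1]
    - [0, 0.4, 0.15]
    - [0, 0.5, 0.15]
    - [0, 0.6, 0.2]
    - [0, 0.6, 0.2]
    - [0, 0.6, 0.2]
  jaw: [0, 0, 0, 0, 0, 0, 0, 0]

```text
time_s: 28.05
eef_pos: [0.5462, -0.0627, 0.0145]
eef_rot: [0.006, 0.04, 0.987, 0.156]
wrist_force: [-0.7, -0.9, 0.7]
opening: 0.001
grasp_force: 0.4
```

Emit:
send_rows:
  dr:
    - [0, 0, 0]
    - [0, 0, 0]
    - [0, 0, 0]
    - [0, 0, 0]
    - [0, 0, 0]
    - [0, 0, 0]
    - [0, 0, 0]
    - [0, 0, 0]
  xyz:
    - [0, 0.1, 0]
    - [0, 0.2, 0.05]
    - [0, 0.3, 0.1]
    - [0, 0.4, 0.15]
    - [0, 0.5, 0.15]
    - [0, 0.6, 0.2]
    - [0, 0.6, 0.2]
    - [0, 0.6, 0.2]
  jaw: [0, 0, 0, 0, 0, 0, 0, 0]

```text
time_s: 29.05
eef_pos: [0.5465, -0.0622, 0.0146]
eef_rot: [0.007, 0.04, 0.988, 0.152]
wrist_force: [-9.3, -22.1, 3.9]
opening: 0.0
grasp_force: 11.8
```

The force rose to 22 N, so the drawer is against its stop. I'll back off along -y, then lift.

Emit:
send_rows:
  dr:
    - [0, 0, 0]
    - [0, 0, 0]
    - [0, 0, 0]
    - [0, 0, 0]
    - [0, 0, 0]
    - [0, 0, 0]
    - [0, 0, 0]
    - [0, 0, 0]
  xyz:
    - [0, -1, -0.3]
    - [0, -3, -1]
    - [0, -6, -2]
    - [0, -9, -3]
    - [0, -9, -5]
    - [0, -8, -9]
    - [0, -7, -13]
    - [0, -7, -16]
  jaw: [0, 0, 0, 0, 0, 0, 0, 0]

```text
time_s: 30.05
eef_pos: [0.538, -0.1717, 0.148]
eef_rot: [0.007, 0.039, 0.987, 0.156]
wrist_force: [0.2, -0.5, 0.1]
opening: -0.002
grasp_force: 0.0
```

```bash
python3 -c "
from h import *
to(0,-.3,.15)
im=ctrl.camera('scene');h=cv2.cvtColor(im,cv2.COLOR_RGB2HSV)
# pixel strip across front along case -y at x=+-.08, z=.047 plane, projected into scene
c=ctrl.calibration('scene');K=c['camera_matrix'];T=np.linalg.inv(c['world_from_camera'])
for x in(-.1,.1):
  for y in np.arange(-.144,-.19,-.003):
    p=T@np.r_[C+x*ex+y*ey,.047,1];u=K[0,0]*p[0]/-p[2]+K[0,2];v=K[1,1]*-p[1]/-p[2]+K[1,2]
    print(x,y.round(3),im[int(round(v)),int(round(u))],end=' | ')
  print()
# brass knob
m=((h[...,0]>15)&(h[...,0]<28)&(h[...,1]>170)&(h[...,2]>90)).astype(np.uint8);k,l,s,cc=cv2.connectedComponentsWithStats(m)
for i in range(1,k):
    d=ray('scene',*cc[i],.027)[:2]-C
    if s[i,4]>4:print('brass',s[i,4],cc[i].round(1),(d@ex).round(3),(d@ey).round(3))
a=cv2.cvtColor(ctrl.camera('top'),cv2.COLOR_RGB2GRAY).astype(int);b=cv2.imread('pics/top0.png',0).astype(int)
d=(abs(a-b)>40);print('mug diff',d[160:195,215:255].sum(),'clock',d[172:200,130:200].sum(),'candle',d[235:270,390:425].sum())
"
```

```text
now case 0.0009 -0.2892 0.148 t 30.05 F [ 0.2 -0.5  0.1]
xyz cm [ 0.09 -0.96 -0.52] dr [2.99 0.02 0.01]
-0.1 -0.144 [20 16 24] | -0.1 -0.147 [22 22 25] | -0.1 -0.15 [22 22 25] | -0.1 -0.153 [22 16 22] | -0.1 -0.156 [13 14 14] | -0.1 -0.159 [13 14 14] | -0.1 -0.162 [16 21 18] | -0.1 -0.165 [22 26 24] | -0.1 -0.168 [14 11 18] | -0.1 -0.171 [19 19 23] | -0.1 -0.174 [10  8 14] | -0.1 -0.177 [16 20 22] | -0.1 -0.18 [11 14 15] | -0.1 -0.183 [23 25 20] | -0.1 -0.186 [24 23 16] | -0.1 -0.189 [17 16 23] | 
0.1 -0.144 [51 34 23] | 0.1 -0.147 [52 30 15] | 0.1 -0.15 [66 40 22] | 0.1 -0.153 [80 55 37] | 0.1 -0.156 [65 46 26] | 0.1 -0.159 [55 35 19] | 0.1 -0.162 [57 38 21] | 0.1 -0.165 [59 33 23] | 0.1 -0.168 [59 37 23] | 0.1 -0.171 [60 41 25] | 0.1 -0.174 [60 38 21] | 0.1 -0.177 [59 39 18] | 0.1 -0.18 [51 33 19] | 0.1 -0.183 [51 33 19] | 0.1 -0.186 [98 76 50] | 0.1 -0.189 [101  76  50] | 
brass 234 [261.8 367.1] 0.089 -0.57
mug diff 0 clock 2 candle 868
```

```bash
python3 -c "
from bench import ctrl
print(ctrl.hand_in())"
```

```text
the job is handed in; nothing more can be done
None
```

I swept all four draughtsmen into the drawer, pushed it shut against its stop, backed the arm clear and handed in at about 30 s. The men read as in the drawer before it closed, but I got no verdict. The mug and clock showed no movement in the camera check. The arm hid the candle, and I did not check the pen, keys or remote.

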